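Wedge the dovetailed lid onto the garlic keeper

ROBOT

A 6-joint arm with a two-finger parallel gripper is mounted at the origin on a cart in front of the work surface, level with it; the furniture and walls round the work are solid. World frame = base frame: x ahead of the robot, y to its left, z up, the work surface at z = 0. Lengths are in m, angles in rad, forces in N, time in s.
With the tool pointing down it reaches from about 0.25 to 0.775 m from the base axis. Payload 4 kg.
Tool frame: the origin (TCP) lies midway between the tips of the shut fingers; the grasp point (between the pads) lies 19 mm behind it; z points along the fingers, x is the direction in which the jaws open and shut, and the axes are right-handed (so a half turn about z gives the same grasp; the last joint's range is limited). The gripper opens to 94 mm and grips with 3 to 60 N. Pads are 16 mm wide; open, the fingers measure 119 mm over their backs; the gripper's body (75 mm by 177 mm) begins 78 mm behind the grasp point.
Start: joints at [-1.295, 0.087, 1.371, -0, 1.684, -0.103], TCP at [0.203, -0.511, 0.206] pointing down, gripper open.
Joint ranges: [-3.1, 3.1], [-0.76, 2.03], [0.27, 2.55], [-1.08, 4.22], [0.17, 2.65], [-2.57, 2.57]. Speed limits (rad/s): [2.79, 2.79, 3.14, 3.14, 3.14, 3.14].

INTERFACE

Orientations are given as [roll, pitch, yaw] about the fixed x, y, z axes, in that order (R = Rz(yaw) Ry(pitch) Rx(roll)).
In Python, from bench import robot gives the robot as it stands.
- The arm moves only by the shell command python3 -m handwheel 'ROWS'. ROWS is a JSON object of lists of equal length, an entry for each row: "delta_pos": the shift along the tool's x, y, z in mm, a list of three; "rotation": the turn, a rotation vector about the tool's x, y, z in rad, a list of three; "claw": the closure, from -1 (fully open) to 1 (shut). In form: {"delta_pos": [[tx, ty, tz], ...], "rotation": [[wx, wy, wz], ...], "claw": [claw, ...]}. A call has exactly 8 rows; each row shifts and turns the commanded pose from where the row before left it, along the tool's axes as they then stand; what a row does not reach is not made up. A row lasts 1/8 s, in which the tool goes at most 62.5 mm and 10.7 degrees, less where a joint would pass 70% of its speed; a pose out of reach is approached as far as the arm can. A call with a gripper value outside its range is refused whole. The fingers move at their own pace and stop on an object; the grip force is fixed at half the most. Time passes only in rows, so rows that do not move let the fingers close, or fill a call up. It gives the time, the measured TCP pose, the force and the opening at its end, in the units of the state.
- robot.get_obs(): the state, without advancing time (a new reading comes with each control period).
- robot.snapshot(name): name is "side" or "top" or "wrist"; returns a dict with "color" (480x640x3 uint8, red, green, blue), "intrinsics" (3x3 intrinsics, pixels), "k1" (the pictures are not rectified: a ray, as slopes to the right and down, at radius r is drawn at 1 + k1 r^2 times it, then the intrinsics apply), "eye" and "rotation" of the camera in the world. Camera axes: x right, y down, z forward; pixel columns grow to the right and rows downward; lengths in m; the calibration is good to about 2 mm. A picture is of the moment at which its call begins. There is no depth.
- robot.close_job(): hands the job in, once; it reports no verdict.
The state is a dict: "time": time; "joint_positions": joint angles; "qvel": joint speeds; "joint_torque": joint torques, N m; "tool_pos": TCP position; "ee_rot": TCP orientation; "wrist_force": force on the tool from outside, world axes, zero at the start; "wrist_torque": the same for the moment, N m; "width": finger opening in m.
Only numpy, scipy, OpenCV 4.12 (cv2) and the standard library are available. Lean on these libraries where they do the work, as an engineer would, in place of code of your own. Each camera call takes 0.05 s, during which the arm holds its last target.

TASK

Close the wooden garlic keeper: take its lid by the dark handle bar, enter it narrow end first between the dovetail ways at the keeper's open end, and slide it along until it wedges tight, so that it stays firmly shut when you let go. How far it goes in differs a little every time, so go by feel: push along the ways firmly, 12 to 18 N, and never with 25 N or more, which would split them. Leave the garlic inside and the other things where they are.

Things in the scene. Friction and masses are not known exactly. Their poses are not given: they have to be found in the camera images.
- box: garlic keeper: brown wooden box, 170 long (x), 124 wide (y), open on top, on non-slip feet, does not move. Origin: centre of its underside; +x = the way the lid slides in, z up. Flat ledge at z = 70, two dark dovetail ways on it from the open end (x = -85) to a stop block (x = 73 to 85); ways and block rise to z = 83. The cavity (x -60 to 40, 57 wide) holds a garlic bulb, top at z = 62
- way_mouth (a point): middle of the open end of the ways at ledge height (box x = -85, z = 70), axes as the box. The ways' inner faces are undercut 20 degrees (lean inward going up) and close in by 4 degrees a side towards +x: half width between them at the ledge 46.9 here, 42 at 70 further in; at the top of the ways 4.7 less a side. The lid can be slid in level from outside
- lid_home (a point): where the lid's origin nominally ends, tight, its rear end flush with the box end (box x = -15, y = 0, z = 70), axes as the box. The right-hand way (-y) sits up to 2 off to either side, unseen, so the lid really wedges from 15 short of here to 15 beyond, up to 1 to a side. That is only felt: free sliding takes 1 to 3 N; once wedged the lid moves less than 1 more for 10 N of push
- lid: lid: light wooden plank 140 long (x), 12 thick, 0.3 kg, flat at the start. Origin: centre of the underside; +x to the narrow end, which goes in first; z up. Bevelled, tapered sides match the ways: underside half width 46.9 at the rear (x = -70), 37.1 at the front (x = 70); top 4.4 less a side. Play a side = 0.07 x the way still to go: 110 to 120 short of home it can be lowered onto the ledge
- lid_grip (a point): centre of the lid's dark handle bar, 10 behind the lid's origin (lid x = -10) and 25 above its underside, axes as the lid. The bar is 16 thick along lid x, 56 long along lid y, and stands 26 high on the lid (12 to 38 above the underside): grip it across its thickness, or push on its rear face
- garlic_in: garlic bulb 52 wide and high lying in the box, origin at its underside centre; stays there
- tumbler: bystander: steel tumbler, 77 wide, 103 high
- salt: bystander: white plastic bottle, 54 wide, 86 high
- mug: bystander: white mug, 87 wide, 96 high
- spoon: bystander: table spoon, 185 long, lying flat

How it is judged:
On the way:
1. the lid lies level on the ledge, narrow end between the ways, its origin at least 25 mm short of the nominal tight place (x of lid in the frame of box between -0.14 and -0.04 m and z of lid in the frame of box between 0.066 and 0.0735 m and angle between the x axis of lid and the x axis of box, either way round below 0.15 rad), for 0.1 s.
At the end, for the whole second after the job is handed in: the lid is wedged in the ways and stays so when let go: it still presses on the box with over 8 N, lies flat on the ledge (z 67 to 72.5 mm, tilt under 0.04 rad), in line within 0.03 rad, its origin at box x -34 to 4 mm, at rest (contact force between box and lid above 8 N and x of lid in the frame of box between -0.034 and 0.004 m and z of lid in the frame of box between 0.067 and 0.0725 m and angle between the x axis of lid and the x axis of box, either way round below 0.03 rad and angle between lid's own z axis and vertical below 0.04 rad and linear speed of lid below 0.01 m/s); the robot touches nothing.
It fails at once if the lid was forced: it pressed on the box with over 30 N (as under a push of about 25 N) (contact force between box and lid above 30 N).
It fails at once if a bystander was moved more than 30 mm (distance of any of tumbler, salt, mug, spoon, garlic_in from where it was at the start of the episode above 0.03 m).
It also fails if it takes over 72 s, if anything falls off the work surface, if the arm or the gripper's body presses on something with over 40 N, if the wrist force passes 120 N, or if a joint passes its speed limit or range.

## Working session

There is one attempt and no reset: what is moved stays moved. The work goes in short steps, Python scripts to look and compute and a shell command to move; the robot and the scene stay as the last step left them, time stands still between calls to the robot, and variables do not carry over. Pictures are saved under pics/ and viewed, and the job is handed in when it is done.

```bash
ls; mkdir -p pics
python3 - <<'E'
from bench import robot
import cv2
o=robot.get_obs()
print(o)
for n in ["side","top","wrist"]:
    s=robot.snapshot(n); cv2.imwrite(f"pics/{n}0.png",s["color"][:,:,::-1]); print(n,s["intrinsics"],s["k1"],s["eye"],s["rotation"])
E
```

```text
pics
{'time': 0.0, 'joint_positions': array([-1.29507899e+00,  8.79558860e-02,  1.37222717e+00,  9.19224507e-06,
        1.68357682e+00, -1.03127308e-01]), 'qvel': array([-0.00036243,  0.00041825, -0.00167259,  0.00201562, -0.00070109,
       -0.00021749]), 'joint_torque': array([-9.34521740e-04, -3.40184927e+01, -3.02430046e+01,  7.17194262e-02,
        3.28356971e-02, -1.66911618e-04]), 'tool_pos': array([ 0.20325466, -0.51049062,  0.20431742]), 'ee_rot': array([-3.14136046e+00,  2.15476909e-03, -1.19195041e+00]), 'wrist_force': array([-0.59972576, -0.32967705, -0.71168193]), 'wrist_torque': array([0.00447453, 0.01894746, 0.00289132]), 'width': 0.094025367854777}
side [[490.5856452    0.         316.11029777]
 [  0.         490.5856452  235.78027968]
 [  0.           0.           1.        ]] -0.05608124269771328 [ 0.24064928 -1.2114248   1.11768311] [-2.29351468e+00 -6.98622295e-04 -2.76195597e-01]
top [[478.2539151    0.         322.44585261]
 [  0.         478.2539151  236.44840596]
 [  0.           0.           1.        ]] -0.09926239848954588 [ 0.30160958 -0.05817083  1.51743805] [-2.95370627 -0.00692269 -1.56042345]
wrist [[357.58693174   0.         323.56681612]
 [  0.         357.58693174 240.94740439]
 [  0.           0.           1.        ]] 0.0007637364829590434 [ 0.28169683 -0.48065047  0.38361727] [ 2.85141579e+00  1.64921487e-03 -1.19027511e+00]
```

View pics/top0.png

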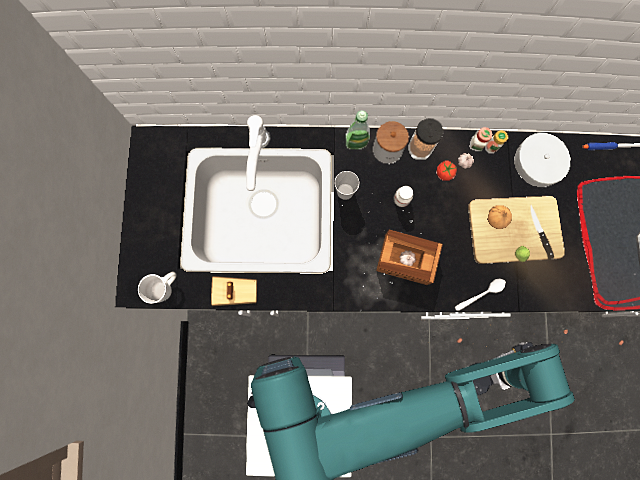

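View pics/side0.png

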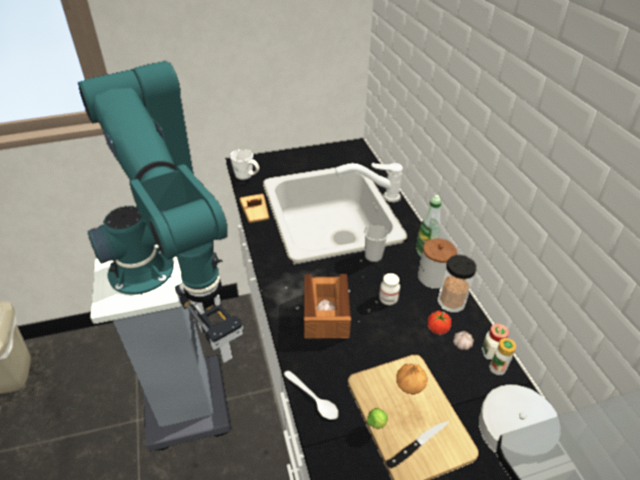

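View pics/wrist0.png

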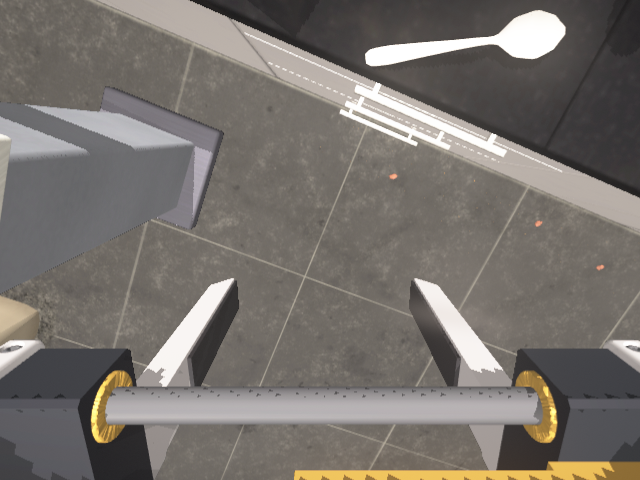

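The lid is at top-view px (233,291) and the box at (410,258). I'll zoom in on both in the top and side views.

```bash
cat > h.py <<'E'
import numpy as np,cv2
from scipy.spatial.transform import Rotation as R
from bench import robot
def Rm(s):
    r=np.array(s["rotation"]); return r if r.shape==(3,3) else R.from_euler('xyz',r).as_matrix()
def ray(s,uv):
    K=s["intrinsics"];d=np.array([s["k1"],0,0,0,0.])
    p=cv2.undistortPointsIter(np.array([[uv]],float),K,d,None,None,(3,100,1e-12))[0,0] if hasattr(cv2,'undistortPointsIter') else cv2.undistortPoints(np.array([[uv]],float),K,d)[0,0]
    return Rm(s)@np.array([p[0],p[1],1.])
def onz(s,uv,z):
    d=ray(s,uv);e=np.array(s["eye"]);return e+d*(z-e[2])/d[2]
def proj(s,P):
    P=np.atleast_2d(np.array(P,float));Rc=Rm(s).T
    return cv2.projectPoints(P,cv2.Rodrigues(Rc)[0],-Rc@np.array(s["eye"]),s["intrinsics"],np.array([s["k1"],0,0,0,0.]))[0][:,0]
def crop(s,x0,y0,x1,y1,name,k=6):
    cv2.imwrite(name,cv2.resize(s["color"][y0:y1,x0:x1,::-1],None,fx=k,fy=k,interpolation=cv2.INTER_CUBIC))
E
python3 - <<'E'
from h import *
s=robot.snapshot("top");crop(s,200,265,270,315,"pics/l1.png",10);crop(s,365,220,455,290,"pics/b1.png",8)
s=robot.snapshot("side");crop(s,230,185,280,225,"pics/l2.png",14);crop(s,290,265,365,345,"pics/b2.png",7)
E
```

```text
(no output)
```

View pics/l1.png

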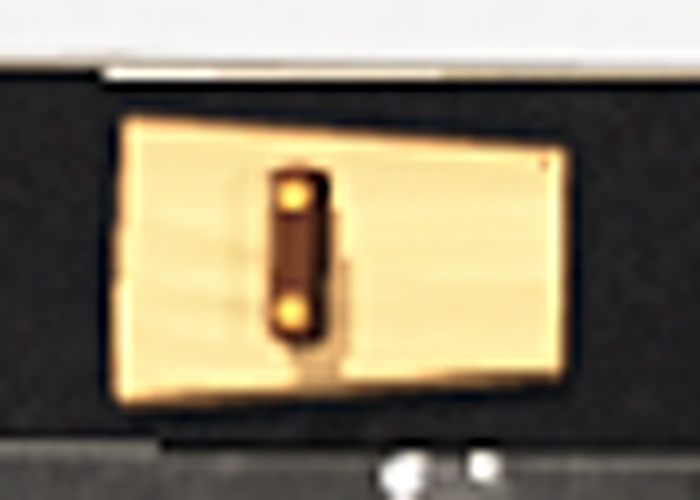

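View pics/b1.png

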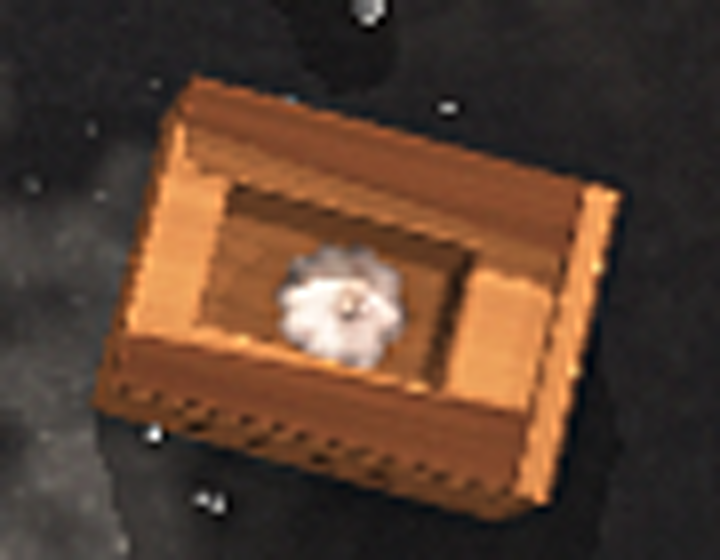

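View pics/l2.png

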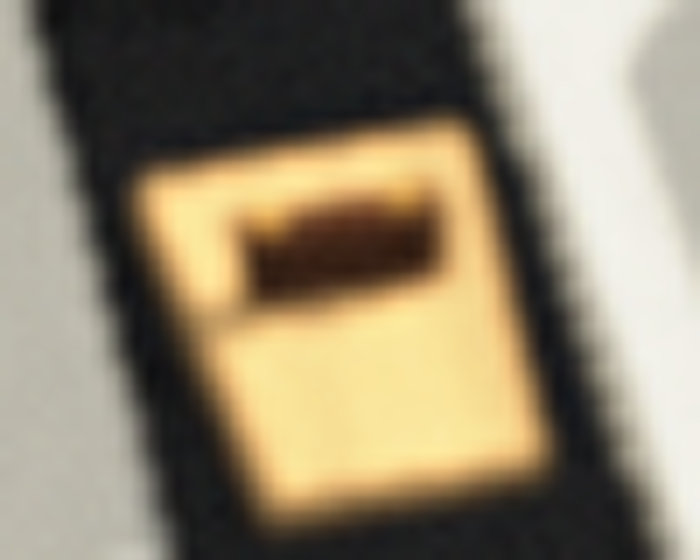

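View pics/b2.png

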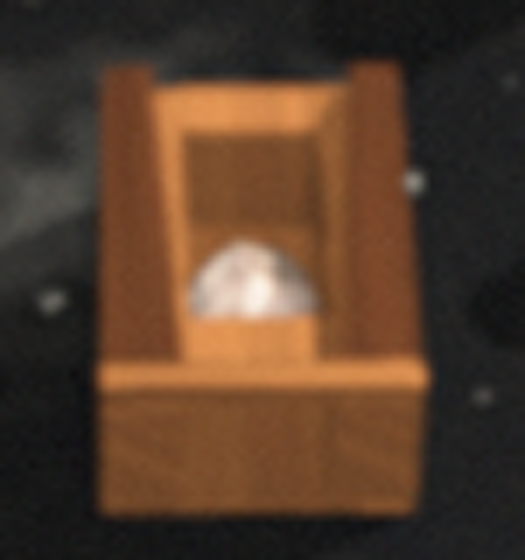

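Run:
```python
from h import *
t=robot.snapshot("top");d=robot.snapshot("side")
def src(c,k,x0,y0): return ((c[0]+.5)/k-.5+x0,(c[1]+.5)/k-.5+y0)
print("lid top");L=[onz(t,src(c,10,200,265),.012) for c in [(121,115),(570,146),(565,380),(114,406)]]
for p in L: print(p.round(4))
print("lid side");L2=[onz(d,src(c,14,230,185),.012) for c in [(133,182),(468,122),(553,460),(270,530)]]
for p in L2: print(p.round(4))
print("bar top/ends"); 
for c in [(296,168),(298,342)]: print(onz(t,src(c,10,200,265),.036).round(4))
for c in [(240,215),(432,188)]: print('side',onz(d,src(c,14,230,185),.038).round(4))
print("box top")
for c in [(195,75),(625,188),(550,508),(118,350)]: print(onz(t,src(c,8,365,220),.083).round(4))
print("box side view")
for c in [(432,365),(98,367),(100,65),(400,65)]: print(onz(d,src(c,7,290,265),.083).round(4))
```

```text
lid top
[0.4561 0.2841 0.012 ]
[0.4483 0.1409 0.012 ]
[0.3749 0.1401 0.012 ]
[0.3645 0.2819 0.012 ]
lid side
[0.3646 0.2814 0.012 ]
[0.4561 0.2833 0.012 ]
[0.449  0.1354 0.012 ]
[0.3748 0.1276 0.012 ]
bar top/ends
[0.4379 0.223  0.036 ]
[0.3841 0.2201 0.036 ]
side [0.3862 0.2245 0.038 ]
side [0.4364 0.2223 0.038 ]
box top
[ 0.6003 -0.2692  0.083 ]
[ 0.5581 -0.4346  0.083 ]
[ 0.435  -0.4017  0.083 ]
[ 0.4936 -0.2383  0.083 ]
box side view
[ 0.5626 -0.4253  0.083 ]
[ 0.4388 -0.3913  0.083 ]
[ 0.4807 -0.2354  0.083 ]
[ 0.6016 -0.2697  0.083 ]
```

```bash
cat >> h.py <<'E'
def togo(p,yaw):
    o=robot.get_obs();M=R.from_euler('xyz',o["ee_rot"])
    T=R.from_euler('xyz',[np.pi,0,yaw])
    print("shift in tool axes now mm",(M.inv().apply(np.array(p)-o["tool_pos"])*1e3).round(1),"rotvec",(M.inv()*T).as_rotvec().round(4))
    print("shift in target axes mm",(T.inv().apply(np.array(p)-o["tool_pos"])*1e3).round(1))
E
python3 - <<'E'
from h import *
togo([.411,.222,.17],-1.56)
E
```

```text
shift in tool axes now mm [-604.2 -463.9   35.5] rotvec [0.     0.0004 0.368 ]
shift in target axes mm [-730.6 -215.5   35.2]
```

```bash
python3 -m handwheel '{"delta_pos":[[-43,-33,2.5],[-43,-33,2.5],[-43,-33,2.5],[-43,-33,2.5],[-43,-33,2.5],[-43,-33,2.5],[-43,-33,2.5],[-43,-33,2.5]],"rotation":[[0,0,0],[0,0,0],[0,0,0],[0,0,0],[0,0,0],[0,0,0],[0,0,0],[0,0,0]],"claw":[-1,-1,-1,-1,-1,-1,-1,-1]}'
python3 -m handwheel '{"delta_pos":[[-43.3,-33.3,2.5],[-43.3,-33.3,2.5],[-43.3,-33.3,2.5],[-43.3,-33.3,2.5],[-43.3,-33.3,2.5],[-43.3,-33.3,2.5],[0,0,0],[0,0,0]],"rotation":[[0,0,0],[0,0,0],[0,0,0],[0,0,0],[0,0,0],[0,0,0],[0,0,0.184],[0,0,0.184]],"claw":[-1,-1,-1,-1,-1,-1,-1,-1]}'
python3 - <<'E'
from h import *
togo([.411,.222,.17],-1.56)
s=robot.snapshot("wrist");cv2.imwrite("pics/w1.png",s["color"][:,:,::-1])
E
```

```text
time: 1.35
tool_pos: [0.3217, -0.0922, 0.1857]
ee_rot: [-3.14, -0.001, -1.193]
wrist_force: [0.9, 0.2, 0.8]
width: 0.094
time: 2.35
tool_pos: [0.4108, 0.2224, 0.17]
ee_rot: [3.141, -0.0, -1.564]
wrist_force: [-0.5, 0.2, 0.2]
width: 0.094
shift in tool axes now mm [ 0.4 -0.2  0. ] rotvec [ 0.0009 -0.0005 -0.0041]
shift in target axes mm [ 0.4 -0.2  0. ]
```

View pics/w1.png

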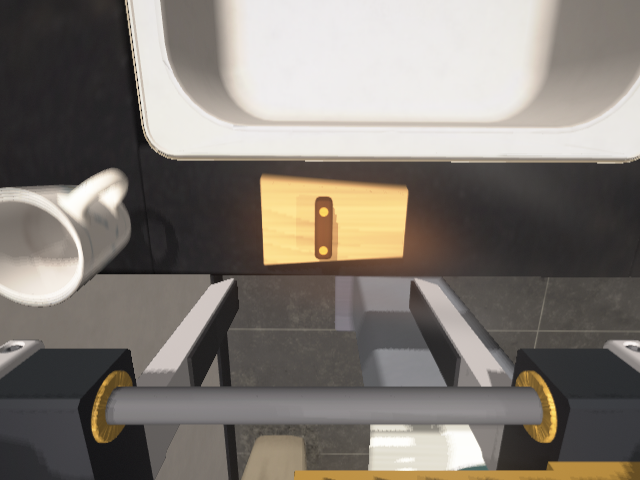

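Run:
```python
from h import *
s=robot.snapshot("wrist")
crop(s,250,165,420,275,"pics/w1c.png",4.5)
hsv=cv2.cvtColor(s["color"],cv2.COLOR_RGB2HSV)
sub=np.zeros((480,640),np.uint8);sub[165:280,240:430]=1
m=((hsv[...,0]<35)&(hsv[...,1]>70)&(hsv[...,2]>120)).astype(np.uint8)*sub
c=max(cv2.findContours(m,0,2)[0],key=cv2.contourArea)
a=cv2.approxPolyDP(c,6,True)[:,0];print(a.tolist())
P=np.array([onz(s,p,.012) for p in a]);print(P.round(4))
m2=((hsv[...,2]<115)&(hsv[...,1]>90)).astype(np.uint8)*cv2.drawContours(np.zeros((480,640),np.uint8),[c],-1,1,-1)
c2=max(cv2.findContours(m2,0,2)[0],key=cv2.contourArea);x,y,w,h=cv2.boundingRect(c2);print(x,y,w,h)
for q in [(x,y+h/2),(x+w-1,y+h/2),(x+w/2,y),(x+w/2,y+h-1)]: print(onz(s,q,.038).round(4))
```

```text
[[260, 176], [265, 266], [403, 255], [404, 184]]
[[0.4574 0.2805 0.012 ]
 [0.3678 0.2796 0.012 ]
 [0.38   0.1416 0.012 ]
 [0.4505 0.1455 0.012 ]]
328 198 3 4
[0.4397 0.2172 0.038 ]
[0.4397 0.2154 0.038 ]
[0.4415 0.2159 0.038 ]
[0.4388 0.2158 0.038 ]
```

View pics/w1c.png

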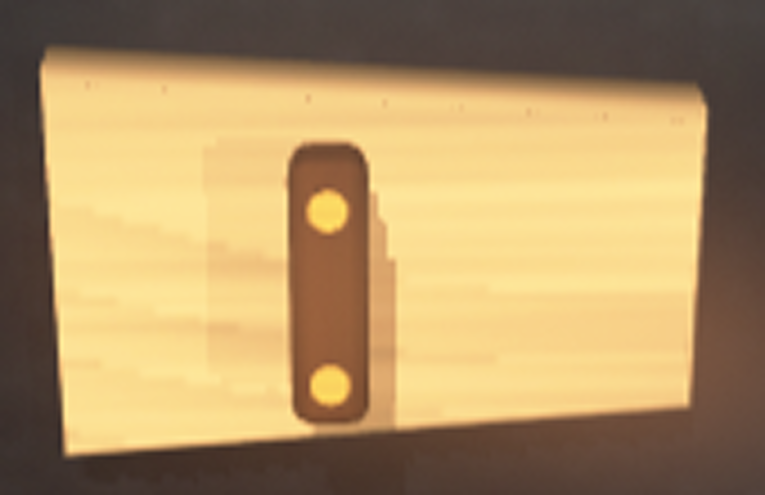

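Run:
```python
from h import *
s=robot.snapshot("wrist")
f=lambda c:((c[0]+.5)/4.5-.5+250,(c[1]+.5)/4.5-.5+165)
P=[onz(s,f(c),.038) for c in [(328,212),(330,385),(289,283),(369,283),(328,143),(331,423)]]
for p in P:print(p.round(4))
d=P[0]-P[1];print("lid yaw",np.arctan2(d[1],d[0])-np.pi/2, "centre",(P[0]+P[1])/2,(P[4]+P[5])/2)
print(onz(s,f((66,456)),0).round(4),onz(s,f((40,60)),.006).round(4),onz(s,f((690,407)),0),onz(s,f((708,105)),.006))
```

```text
[0.4292 0.2219 0.038 ]
[0.3933 0.2211 0.038 ]
[0.4146 0.2295 0.038 ]
[0.4149 0.2136 0.038 ]
[0.4429 0.2221 0.038 ]
[0.3851 0.2208 0.038 ]
lid yaw -1.54680898960868 centre [0.41126311 0.22150175 0.038     ] [0.41401223 0.2214325  0.038     ]
[0.3628 0.2818 0.    ] [0.4544 0.2833 0.006 ] [0.37668369 0.13831688 0.        ] [0.44675518 0.14116059 0.006     ]
```

The bar centre is at (0.4115, 0.2215), measured 15.9 mm thick against the 16 given, with yaw about -1.555. Both views agree, so I'll descend and grip.

```bash
python3 -m handwheel '{"delta_pos":[[0.9,-0.7,40],[0,0,40],[0,0,35],[0,0,25],[0,0,14],[0,0,0],[0,0,0],[0,0,0]],"rotation":[[0,0,-0.008],[0,0,0],[0,0,0],[0,0,0],[0,0,0],[0,0,0],[0,0,0],[0,0,0]],"claw":[-1,-1,-1,-1,-1,0.8,0.8,0.8]}'
```

```text
time: 3.5
tool_pos: [0.4128, 0.221, 0.0178]
ee_rot: [-3.139, 0.001, -1.552]
wrist_force: [0.0, 0.4, -0.8]
width: 0.0674
```

```bash
python3 -m handwheel '{"delta_pos":[[0,0,1],[0,0,0],[0,0,0],[0,0,0],[0,0,0],[0,0,0],[0,0,0],[0,0,0]],"rotation":[[0,0,0],[0,0,0],[0,0,0],[0,0,0],[0,0,0],[0,0,0],[0,0,0],[0,0,0]],"claw":[1,1,1,1,1,1,1,1]}'
```

```text
time: 4.5
tool_pos: [0.4117, 0.2207, 0.0154]
ee_rot: [3.142, 0.0, -1.552]
wrist_force: [0.3, 2.3, -0.4]
width: 0.0155
```

```bash
python3 -m handwheel '{"delta_pos":[[0,0,-20],[0,0,-40],[0,0,-50],[0,0,-50],[0,0,-10],[0,0,0],[0,0,0],[0,0,0]],"rotation":[[0,0,0],[0,0,0],[0,0,0],[0,0,0],[0,0,0],[0,0,0],[0,0,0],[0,0,0]],"claw":[1,1,1,1,1,1,1,1]}'
python3 - <<'E'
from h import *
from scipy.optimize import least_squares
t=robot.snapshot("top");d=robot.snapshot("side")
cv2.imwrite("pics/t2.png",t["color"][:,:,::-1])
crop(t,365,220,455,290,"pics/b3.png",8)
f=lambda c,k,x0,y0:((c[0]+.5)/k-.5+x0,(c[1]+.5)/k-.5+y0)
T=np.array([f(c,8,365,220) for c in [(195,75),(625,188),(550,508)]]);TP=np.array([(-85,62,83),(85,62,83),(85,-62,83)])/1e3
S=np.array([f(c,7,290,265) for c in [(432,386),(98,388),(100,65),(403,65)]]);SP=np.array([(85,62,83),(85,-62,83),(-85,-62,83),(-85,62,83)])/1e3
def w(v,P): return R.from_euler('z',v[2]).apply(P)+[v[0],v[1],0]
def g(sel):
  return lambda v:np.concatenate(([(proj(t,w(v,TP))-T).ravel()] if 0 in sel else [])+([(proj(d,w(v,SP))-S).ravel()] if 1 in sel else []))
for sel in [(0,),(1,),(0,1)]:
  r=least_squares(g(sel),[.52,-.335,-1.83]);v=r.x;print(sel,v.round(4),r.fun.round(1))
yaw=v[2];dx=np.array([np.cos(yaw),np.sin(yaw)])
for bx in (-.13,-.015): 
  q=v[:2]+dx*bx; print("lid",bx,q.round(4),"grip",(q-dx*.010).round(4))
q=v[:2]+dx*-.14
togo([q[0],q[1],.18],yaw)
E
```

```text
time: 5.5
tool_pos: [0.4106, 0.2201, 0.1829]
ee_rot: [3.137, -0.002, -1.552]
wrist_force: [-0.5, -0.1, -3.1]
width: 0.016
(0,) [ 0.5184 -0.3358 -1.8302] [ 0.1  0.1 -0.2  0.5  0.1 -0.5]
(1,) [ 0.5197 -0.3356 -1.8338] [-0.8 -0.2  0.6 -0.   0.6  0.4 -0.4 -0. ]
(0, 1) [ 0.5192 -0.3358 -1.8333] [ 0.2 -0.3 -0.2  0.3 -0.  -0.8 -0.9 -0.1  0.4  0.1  0.4  0.5 -0.6  0.1]
lid -0.13 [ 0.553  -0.2102] grip [ 0.5556 -0.2006]
lid -0.015 [ 0.5231 -0.3213] grip [ 0.5257 -0.3116]
shift in tool axes now mm [ 423.5 -136.5    4. ] rotvec [ 0.0025 -0.0015  0.2813]
shift in target axes mm [ 369.  -248.7    3.9]
```

View pics/t2.png

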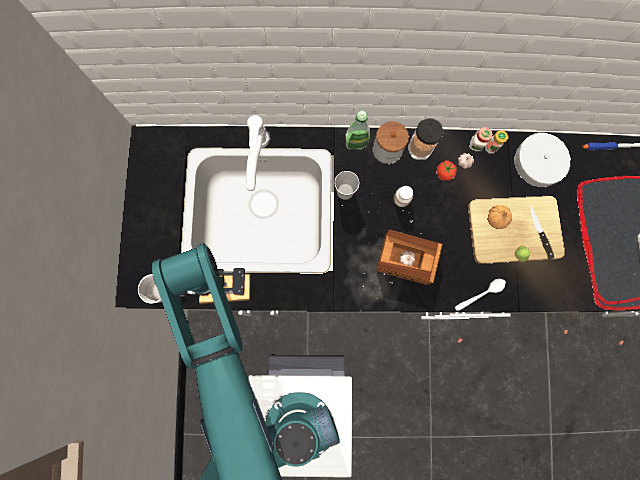

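```bash
python3 -m handwheel '{"delta_pos":[[20,-6.5,1],[42,-13.5,0.5],[42,-13.5,0.5],[42,-13.5,0.5],[42,-13.5,0.5],[42,-13.5,0.5],[42,-13.5,0.5],[42,-13.5,0.5]],"rotation":[[0,0,0],[0,0,0],[0,0,0],[0,0,0],[0,0,0],[0,0,0],[0,0,0],[0,0,0]],"claw":[1,1,1,1,1,1,1,1]}'
python3 -m handwheel '{"delta_pos":[[42,-13.5,0],[42,-13.5,0],[25.5,-8.5,0],[0,0,0],[0,0,0],[0,0,0],[0,0,0],[0,0,0]],"rotation":[[0,0,0],[0,0,0],[0,0,0],[0.0025,-0.0015,0.14],[0,0,0.14],[0,0,0],[0,0,0],[0,0,0]],"claw":[1,1,1,1,1,1,1,1]}'
python3 - <<'E'
from h import *
v=np.array([.5192,-.3358]);yaw=-1.8333;q=v-.14*np.array([np.cos(yaw),np.sin(yaw)])
togo([q[0],q[1],.12],yaw)
s=robot.snapshot("wrist");cv2.imwrite("pics/w3.png",s["color"][:,:,::-1])
s=robot.snapshot("side");crop(s,270,200,390,330,"pics/s3.png",4.5)
s=robot.snapshot("top");crop(s,330,180,470,300,"pics/t3.png",5)
E
```

```text
time: 6.6
tool_pos: [0.5188, -0.0929, 0.1804]
ee_rot: [3.141, 0.0, -1.552]
wrist_force: [0.3, -0.1, -3.0]
width: 0.0159
time: 7.6
tool_pos: [0.5562, -0.2001, 0.1809]
ee_rot: [-3.14, 0.002, -1.831]
wrist_force: [0.7, 0.3, -3.3]
width: 0.0158
shift in tool axes now mm [ 0.8  0.6 60.9] rotvec [-0.002   0.0019  0.0026]
shift in target axes mm [ 0.6  0.5 60.9]
```

View pics/w3.png

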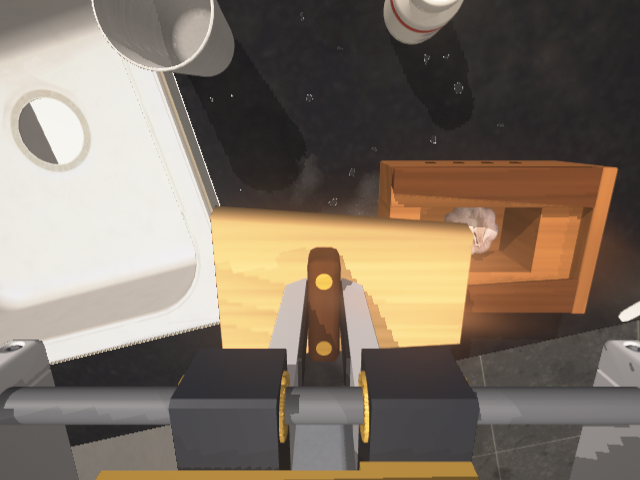

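View pics/s3.png

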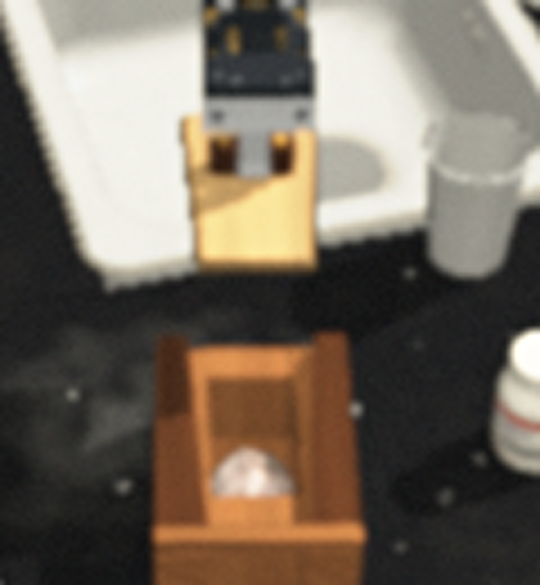

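View pics/t3.png

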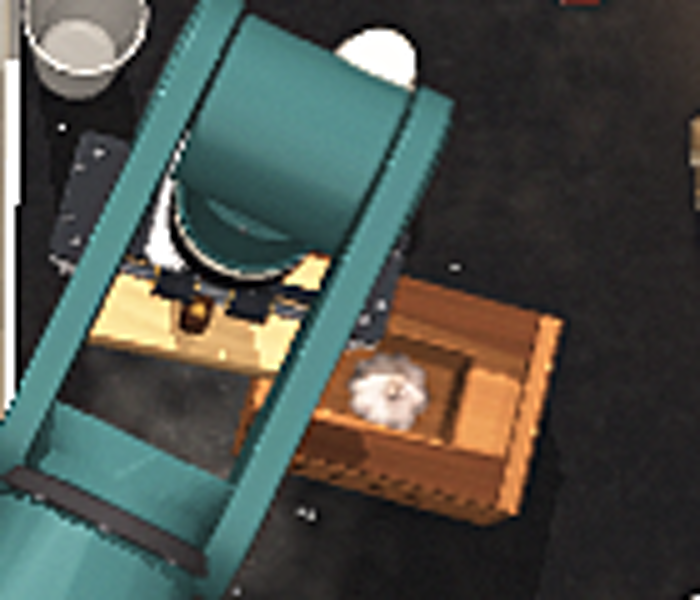

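The lid is held straight, with the bar dots at wrist px (324,282) and (324,348) and its front edge running (472,228)-(463,345). I'll check lid yaw and pitch in the gripper with rays.

Run:
```python
from h import *
s=robot.snapshot("wrist")
yaw=-1.8333;c=np.array([.5192,-.3358,0])
B=R.from_euler('z',yaw)
f=lambda uv,z:((B.inv().apply(onz(s,uv,z)-c))*1e3).round(1)
o=robot.get_obs();u=o["tool_pos"][2]-.0154
print("tcp",(B.inv().apply(o["tool_pos"]-c)*1e3).round(1),"underside",u)
print("dots",f((324,282),u+.038),f((324,348),u+.038))
print("front top corners",f((471,232),u+.008),f((462,345),u))
print("rear top corners",f((212,211),u+.009))
print("box rear ways",f((380,162),.083),f((391,222),.070),"stop",f((616,168),.083),f((585,312),.083))
```

```text
tcp [-140.6    0.5  181.1] underside 0.1656572985569775
dots [-139.6   17.9  203.7] [-139.4  -17.8  203.7]
front top corners [-60.3  34.7 173.7] [-53.7 -40.1 165.7]
rear top corners [-198.9   45.9  174.7]
box rear ways [-97.3  65.1  83. ] [-83.8  15.3  70. ] stop [82.5 61.3 83. ] [ 84.6 -60.2  83. ]
```

```bash
python3 -m handwheel '{"delta_pos":[[0.6,0.5,20],[0,0,30],[0,0,25],[0,0,10],[0,0,3],[0,0,0],[0,0,0],[0,0,0]],"rotation":[[-0.002,0.002,0.0026],[0,0,0],[0,0,0],[0,0,0],[0,0,0],[0,0,0],[0,0,0],[0,0,0]],"claw":[1,1,1,1,1,1,1,1]}'
python3 - <<'E'
from h import *
s=robot.snapshot("wrist");cv2.imwrite("pics/w4.png",s["color"][:,:,::-1])
s=robot.snapshot("side");crop(s,270,200,390,330,"pics/s4.png",4.5)
E
```

```text
time: 8.8
tool_pos: [0.5561, -0.201, 0.094]
ee_rot: [-3.14, -0.0, -1.835]
wrist_force: [0.2, 0.7, -3.8]
width: 0.0152
```

View pics/w4.png

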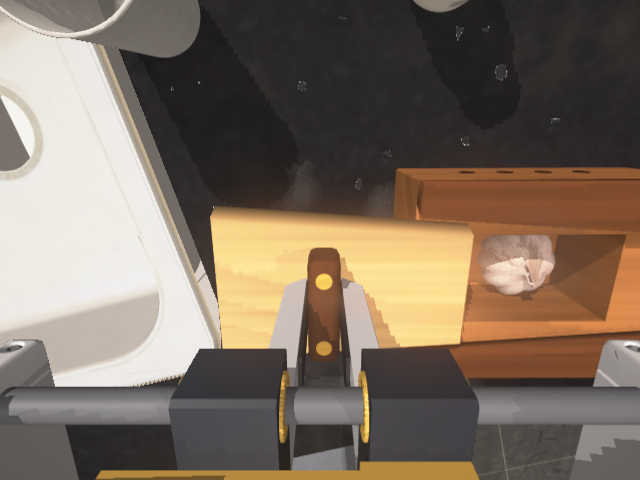

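View pics/s4.png

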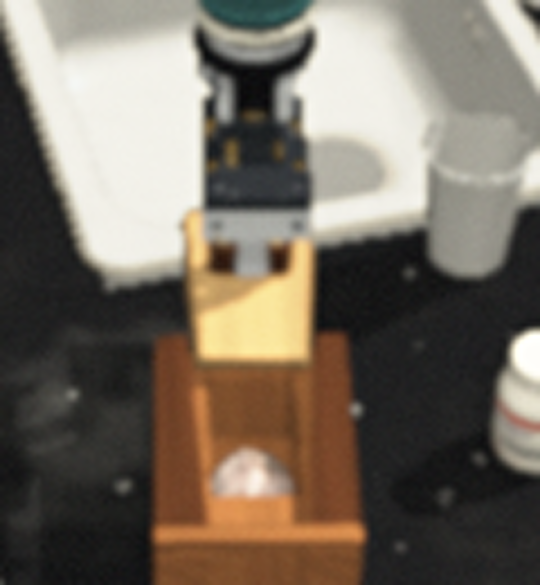

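The lid is centred over the mouth and level, so I'll lower it gently.

```bash
python3 -m handwheel '{"delta_pos":[[0,0,2],[0,0,2],[0,0,1.5],[0,0,1],[0,0,0.5],[0,0,0.3],[0,0,0],[0,0,0]],"rotation":[[0,0,0],[0,0,0],[0,0,0],[0,0,0],[0,0,0],[0,0,0],[0,0,0],[0,0,0]],"claw":[1,1,1,1,1,1,1,1]}'
```

```text
time: 9.9
tool_pos: [0.5557, -0.2007, 0.0858]
ee_rot: [-3.141, -0.0, -1.835]
wrist_force: [0.8, 0.6, -1.3]
width: 0.0156
```

```bash
python3 -m handwheel '{"delta_pos":[[0,0,0.3],[0,0,0.3],[0,0,0],[0,0,0],[5,0,0],[5,0,0],[5,0,0],[5,0,0]],"rotation":[[0,0,0],[0,0,0],[0,0,0],[0,0,0],[0,0,0],[0,0,0],[0,0,0],[0,0,0]],"claw":[1,1,1,1,1,1,1,1]}'
```

```text
time: 10.9
tool_pos: [0.5505, -0.2203, 0.0854]
ee_rot: [-3.141, 0.0, -1.835]
wrist_force: [0.5, 1.5, 1.4]
width: 0.016
```

```bash
python3 -m handwheel '{"delta_pos":[[5,0,0],[5,0,0],[5,0,0],[5,0,0],[5,0,0],[5,0,0],[5,0,0],[5,0,0]],"rotation":[[0,0,0],[0,0,0],[0,0,0],[0,0,0],[0,0,0],[0,0,0],[0,0,0],[0,0,0]],"claw":[1,1,1,1,1,1,1,1]}'
python3 - <<'E'
from h import *
c=np.array([.5192,-.3358,0]);B=R.from_euler('z',-1.8333);o=robot.get_obs()
print("tcp",(B.inv().apply(o["tool_pos"]-c)*1e3).round(1),B.inv().apply(o["wrist_force"]).round(2))
s=robot.snapshot("wrist");cv2.imwrite("pics/w5.png",s["color"][:,:,::-1])
E
```

```text
time: 11.9
tool_pos: [0.5401, -0.2588, 0.0854]
ee_rot: [-3.141, 0.0, -1.834]
wrist_force: [1.3, 3.8, 5.9]
width: 0.0159
tcp [-79.8   0.2  85.4] [-3.97  0.24  5.89]
```

View pics/w5.png

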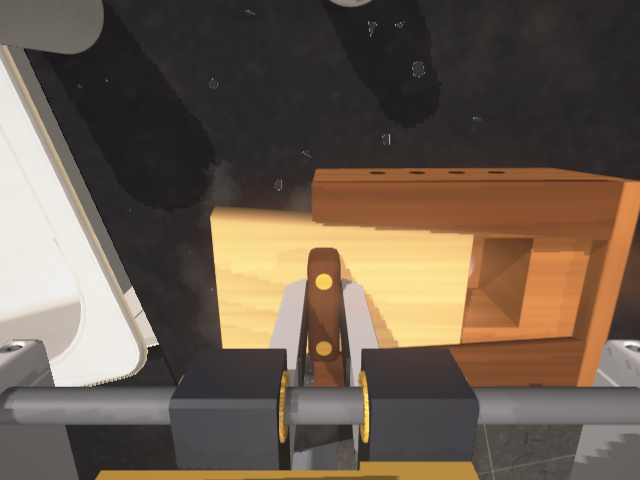

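```bash
python3 -m handwheel '{"delta_pos":[[4,0,-0.3],[4,0,-0.1],[4,0,-0.1],[4,0,0],[3,0,0],[3,0,0],[3,0,0],[0,0,0]],"rotation":[[0,0,0],[0,0,0],[0,0,0],[0,0,0],[0,0,0],[0,0,0],[0,0,0],[0,0,0]],"claw":[1,1,1,1,1,1,1,1]}'
python3 - <<'E'
from h import *
c=np.array([.5192,-.3358,0]);B=R.from_euler('z',-1.8333);o=robot.get_obs()
print("tcp",(B.inv().apply(o["tool_pos"]-c)*1e3).round(1),B.inv().apply(o["wrist_force"]).round(2))
E
```

```text
time: 12.95
tool_pos: [0.5331, -0.2834, 0.0854]
ee_rot: [3.141, -0.001, -1.835]
wrist_force: [1.2, 0.8, 3.0]
width: 0.0154
tcp [-54.2  -0.1  85.4] [-1.12  0.92  3.  ]
```

```bash
python3 -m handwheel '{"delta_pos":[[0,0,0],[0,0,0],[0,0,0],[0,0,0],[0,0,0],[1,0,0],[2,0,0],[2,0,0]],"rotation":[[0,0,0],[0,0,0],[0,0,0],[0,0,0],[0,0,0],[0,0,0],[0,0,0],[0,0,0]],"claw":[0.49,0.49,0.49,0.49,0.49,0.49,0.49,0.49]}'
python3 - <<'E'
from h import *
c=np.array([.5192,-.3358,0]);B=R.from_euler('z',-1.8333);o=robot.get_obs()
print("tcp",(B.inv().apply(o["tool_pos"]-c)*1e3).round(1),B.inv().apply(o["wrist_force"]).round(2))
E
```

```text
time: 13.95
tool_pos: [0.5322, -0.2875, 0.0856]
ee_rot: [-3.141, 0.001, -1.835]
wrist_force: [1.2, 1.4, 0.5]
width: 0.0238
tcp [-50.   -0.   85.6] [-1.64  0.82  0.49]
```

```bash
cat > f.sh <<'X'
python3 - <<'E'
from h import *
c=np.array([.5192,-.3358,0]);B=R.from_euler('z',-1.8333);o=robot.get_obs()
print("tcp",(B.inv().apply(o["tool_pos"]-c)*1e3).round(2),B.inv().apply(o["wrist_force"]).round(2),B.inv().apply(o["wrist_torque"]).round(2))
E
X
python3 -m handwheel '{"delta_pos":[[1.2,0,0],[1.2,0,0],[1.2,0,0],[1.2,0,0],[1.2,0,0],[1.2,0,0],[1.2,0,0],[1.2,0,0]],"rotation":[[0,0,0],[0,0,0],[0,0,0],[0,0,0],[0,0,0],[0,0,0],[0,0,0],[0,0,0]],"claw":[0.49,0.49,0.49,0.49,0.49,0.49,0.49,0.49]}'; sh f.sh
python3 -m handwheel '{"delta_pos":[[0.25,0,0],[0.25,0,0],[0.25,0,0],[0.25,0,0],[0.25,0,0],[0.25,0,0],[0.25,0,0],[0.25,0,0]],"rotation":[[0,0,0],[0,0,0],[0,0,0],[0,0,0],[0,0,0],[0,0,0],[0,0,0],[0,0,0]],"claw":[0.49,0.49,0.49,0.49,0.49,0.49,0.49,0.49]}'; sh f.sh
```

```text
time: 14.95
tool_pos: [0.5296, -0.2969, 0.0856]
ee_rot: [-3.141, -0.0, -1.835]
wrist_force: [1.0, 2.6, 0.7]
width: 0.0241
tcp [-4.026e+01 -4.000e-02  8.561e+01] [-2.72  0.26  0.72] [-0.05  0.46 -0.  ]
time: 15.95
tool_pos: [0.5292, -0.2988, 0.0856]
ee_rot: [-3.141, -0.0, -1.835]
wrist_force: [0.9, 2.6, 0.9]
width: 0.0244
tcp [-3.832e+01  1.000e-02  8.563e+01] [-2.8   0.23  0.88] [0.05 0.54 0.03]
```

```bash
python3 -m handwheel '{"delta_pos":[[0.3,0,0],[0.3,0,0],[0.3,0,0],[0.3,0,0],[0.3,0,0],[0.3,0,0],[0.3,0,0],[0.3,0,0]],"rotation":[[0,0,0],[0,0,0],[0,0,0],[0,0,0],[0,0,0],[0,0,0],[0,0,0],[0,0,0]],"claw":[0.49,0.49,0.49,0.49,0.49,0.49,0.49,0.49]}'; sh f.sh
```

```text
time: 16.95
tool_pos: [0.5285, -0.3011, 0.0856]
ee_rot: [-3.141, -0.0, -1.835]
wrist_force: [1.7, 3.1, 0.5]
width: 0.024
tcp [-3.591e+01 -4.000e-02  8.562e+01] [-3.47  0.8   0.47] [0.04 0.61 0.07]
```

```bash
python3 -m handwheel '{"delta_pos":[[0.3,0,0],[0.3,0,0],[0.3,0,0],[0.3,0,0],[0.3,0,0],[0.3,0,0],[0.3,0,0],[0.3,0,0]],"rotation":[[0,0,0],[0,0,0],[0,0,0],[0,0,0],[0,0,0],[0,0,0],[0,0,0],[0,0,0]],"claw":[0.49,0.49,0.49,0.49,0.49,0.49,0.49,0.49]}'; sh f.sh
```

```text
time: 17.95
tool_pos: [0.5281, -0.3034, 0.0856]
ee_rot: [-3.141, 0.0, -1.835]
wrist_force: [2.9, 3.4, 1.1]
width: 0.0239
tcp [-33.63   0.13  85.63] [-3.98  1.9   1.08] [ 0.24  0.73 -0.01]
```

```bash
python3 -m handwheel '{"delta_pos":[[0.3,-0.2,0],[0.3,0,0],[0.3,0,0],[0.3,0,0],[0.3,0,0],[0.3,0,0],[0.3,0,0],[0.3,0,0]],"rotation":[[0,0,0],[0,0,0],[0,0,0],[0,0,0],[0,0,0],[0,0,0],[0,0,0],[0,0,0]],"claw":[0.49,0.49,0.49,0.49,0.49,0.49,0.49,0.49]}'; sh f.sh
```

```text
time: 18.95
tool_pos: [0.5278, -0.3044, 0.0856]
ee_rot: [-3.141, 0.003, -1.834]
wrist_force: [2.3, 6.0, 1.5]
width: 0.0241
tcp [-32.53   0.2   85.57] [-6.38  0.68  1.47] [0.17 1.39 0.04]
```

```bash
python3 -m handwheel '{"delta_pos":[[0.3,0,0],[0.3,0,0],[0.3,0,0],[0.3,0,0],[0.3,0,0],[0.3,0,0],[0.3,0,0],[0.3,0,0]],"rotation":[[0,0,0],[0,0,0],[0,0,0],[0,0,0],[0,0,0],[0,0,0],[0,0,0],[0,0,0]],"claw":[0.49,0.49,0.49,0.49,0.49,0.49,0.49,0.49]}'; sh f.sh
```

```text
time: 19.95
tool_pos: [0.5278, -0.3044, 0.0855]
ee_rot: [3.141, 0.007, -1.833]
wrist_force: [4.8, 11.8, 2.2]
width: 0.0242
tcp [-32.52   0.21  85.52] [-12.67   1.57   2.15] [0.2  2.19 0.01]
```

It is wedged: the TCP has stopped while the push rose from 6 to 12.7 N. I'll go up to about 16 N.

```bash
python3 -m handwheel '{"delta_pos":[[0.3,0,0],[0.3,0,0],[0.3,0,0],[0.3,0,0],[0,0,0],[0,0,0],[0,0,0],[0,0,0]],"rotation":[[0,0,0],[0,0,0],[0,0,0],[0,0,0],[0,0,0],[0,0,0],[0,0,0],[0,0,0]],"claw":[0.49,0.49,0.49,0.49,0.49,0.49,0.49,0.49]}'; sh f.sh
```

```text
time: 20.95
tool_pos: [0.5278, -0.3045, 0.0855]
ee_rot: [3.141, 0.009, -1.832]
wrist_force: [4.2, 13.3, 3.0]
width: 0.0239
tcp [-32.49   0.19  85.51] [-13.89   0.6    3.04] [0.14 2.57 0.02]
```

```bash
python3 -m handwheel '{"delta_pos":[[0.3,0,0],[0.3,0,0],[0.2,0,0],[0,0,0],[0,0,0],[0,0,0],[0,0,0],[0,0,0]],"rotation":[[0,0,0],[0,0,0],[0,0,0],[0,0,0],[0,0,0],[0,0,0],[0,0,0],[0,0,0]],"claw":[0.49,0.49,0.49,0.49,0.49,0.49,0.49,0.49]}'; sh f.sh
python3 - <<'E'
from h import *
s=robot.snapshot("wrist");cv2.imwrite("pics/w6.png",s["color"][:,:,::-1])
E
```

```text
time: 21.95
tool_pos: [0.5278, -0.3045, 0.0855]
ee_rot: [3.141, 0.01, -1.832]
wrist_force: [5.4, 14.5, 3.7]
width: 0.0241
tcp [-32.47   0.21  85.5 ] [-15.46   1.48   3.65] [ 0.17  2.84 -0.01]
```

View pics/w6.png

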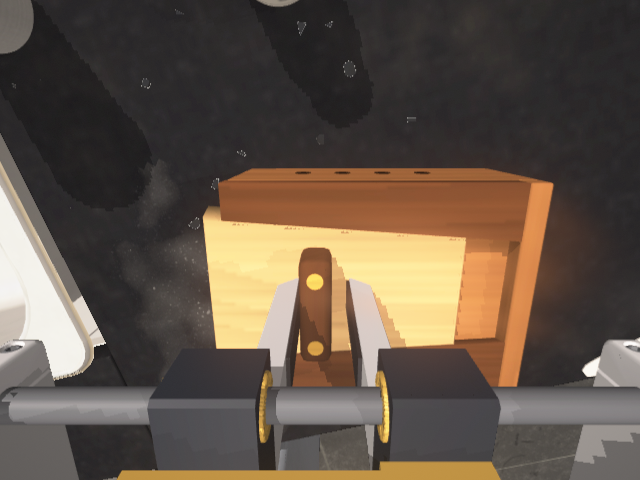

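Held at 15.5 N without moving (less than 0.1 mm since 6 N). Now I'll back off, open and lift.

```bash
python3 -m handwheel '{"delta_pos":[[-2,0,0],[-2,0,0],[-2,0,0],[-2,0,0],[0,0,0],[0,0,0],[0,0,0],[0,0,0]],"rotation":[[0,0,0],[0,0,0],[0,0,0],[0,0,0],[0,0,0],[0,0,0],[0,0,0],[0,0,0]],"claw":[0.49,0.49,0.49,0.49,0.2,0.2,0.2,0.2]}'; sh f.sh
python3 -m handwheel '{"delta_pos":[[0,0,-10],[0,0,-30],[0,0,-40],[0,0,-40],[0,0,-40],[0,0,0],[0,0,0],[0,0,0]],"rotation":[[0,0,0],[0,0,0],[0,0,0],[0,0,0],[0,0,0],[0,0,0],[0,0,0],[0,0,0]],"claw":[0.2,0.2,0.2,0.2,0.2,0.2,0.2,0.2]}'; sh f.sh
python3 - <<'E'
from h import *
s=robot.snapshot("wrist");cv2.imwrite("pics/w7.png",s["color"][:,:,::-1])
s=robot.snapshot("side");cv2.imwrite("pics/s7.png",s["color"][:,:,::-1])
E
```

```text
time: 23.0
tool_pos: [0.5282, -0.3025, 0.0856]
ee_rot: [-3.142, -0.0, -1.835]
wrist_force: [0.2, -0.7, -0.6]
width: 0.0374
tcp [-3.449e+01  8.000e-02  8.557e+01] [ 0.64  0.42 -0.58] [ 0.02  0.03 -0.  ]
time: 24.0
tool_pos: [0.5277, -0.3018, 0.2434]
ee_rot: [3.138, 0.001, -1.835]
wrist_force: [-0.3, -0.9, -0.3]
width: 0.0375
tcp [-35.01  -0.65 243.36] [ 0.93 -0.08 -0.28] [-0.    0.04 -0.01]
```

View pics/w7.png

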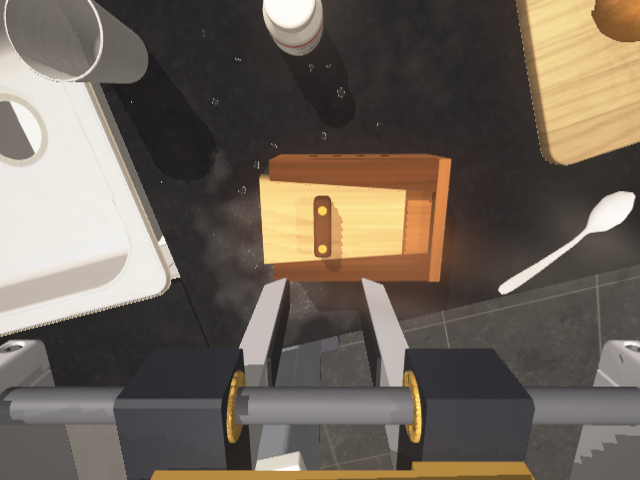

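View pics/s7.png

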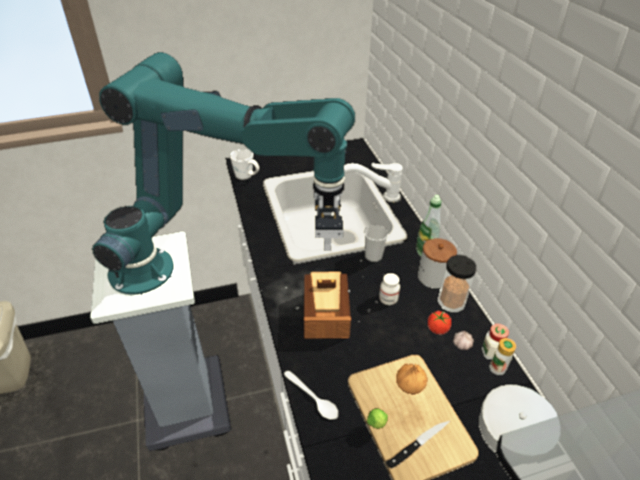

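The robot is clear and the lid sits in the ways, with dots at (322,211) and (322,249) and its rear edge protruding at x≈262. One numeric check before handing in.

Run:
```python
from h import *
s=robot.snapshot("wrist");c=np.array([.5192,-.3358,0]);B=R.from_euler('z',-1.8333)
f=lambda uv,z:((B.inv().apply(onz(s,uv,z)-c))*1e3).round(1)
hsv=s["color"].astype(int);m=((hsv[...,0]>220)&(hsv[...,1]>160)&(hsv[...,2]<100)).astype(np.uint8);m[:, :310]=0;m[:,335:]=0;m[:200]=0;m[260:]=0
n,l,st,ce=cv2.connectedComponentsWithStats(m);k=[i for i in range(1,n) if st[i,4]>10]
P=[f(ce[i],.108) for i in k];print([ce[i].round(1) for i in k],P)
print("rear/front edges",f((264,263),.070),f((261,176),.079),f((406,191),.082),f((403,254),.082))
print("box corners",f((450,158),.083),f((437,281),.083),f((271,156),.083))
```

```text
[array([321.9, 210.5]), array([322. , 248.7])] [array([-35.8,  18. , 108. ]), array([-35.7, -18. , 108. ])]
rear/front edges [-96.8 -46.2  70. ] [-93.9  45.3  79. ] [44.4 31.5 82. ] [ 45.6 -32.   82. ]
box corners [82.8 62.3 83. ] [ 82.1 -60.9  83. ] [-83.   64.1  83. ]
```

```bash
python3 -c "
from bench import robot
print(robot.get_obs()['time']);print(robot.close_job())"
```

```text
24.15
the job is handed in; nothing more can be done
None
```

The garlic keeper is shut: the lid is wedged in the ways and stayed there after I let go. The job was handed in at 24 s; no verdict is reported.

- **What I did:** I gripped the lid by its handle bar and lowered it level onto the ledge about 115 mm short of home. I slid it to about 29 mm short still gripped, then opened the fingers a little and pushed on the bar's rear face so the lid could centre itself.
- **Wedging:** free sliding took about 1 to 4 N. The lid then stopped and moved less than 0.1 mm as the push rose from 6.4 to 15.5 N. I never read more than 15.5 N along the ways.
- **Last checks:** after letting go, the wrist camera puts the lid's origin at box x of about -26 mm (11 mm short of nominal, within the ±15). It is in line within about 0.01 rad. The lid looks flat on the ledge, but I had no direct measure of its tilt or of the force it still presses with.
- **Surroundings:** the robot is clear of everything. The tumbler, salt bottle, mug and spoon look unmoved in the pictures. The garlic was not touched, though the lid now hides it from view.
- **Disagreements:** in that last picture the box corners came out up to about 3 mm from where I had measured them earlier. The lid's position is uncertain by about that much, which keeps it inside the allowed range.

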